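Bolt the bottle chest shut

ROBOT

A 6-joint arm with a two-finger parallel gripper is mounted at the origin on the work surface. World frame = base frame: x ahead of the robot, y to its left, z up, the work surface at z = 0. Lengths are in m, angles in rad, forces in N, time in s.
With the tool pointing down it reaches from about 0.25 to 0.775 m from the base axis. Payload 4 kg.
Tool frame: the origin (TCP) lies at the centre of the arm's flange, where the gripper is bolted on; the fingertips stand ahead of it and the grasp point (between the pads) lies 180 mm ahead of it (robot.tcp_to_tips is the z of the fingertips in the tool frame, in m); z points along the fingers, y is the direction in which the jaws open and shut (so a half turn about z gives the same grasp; the last joint's range is limited). The gripper opens to 94 mm and grips with 3 to 60 N. Pads are 16 mm wide; open, the fingers measure 119 mm over their backs; the gripper's body (75 mm by 177 mm) begins 78 mm behind the grasp point.
Start: joints at [-1.442, 0.087, 1.371, -0, 1.684, -0.103], TCP at [0.126, -0.535, 0.405] pointing down, gripper open.
Joint ranges: [-3.1, 3.1], [-0.76, 2.03], [0.27, 2.55], [-1.08, 4.22], [0.17, 2.65], [-2.57, 2.57]. Speed limits (rad/s): [2.79, 2.79, 3.14, 3.14, 3.14, 3.14].

INTERFACE

Orientations are given as [roll, pitch, yaw] about the fixed x, y, z axes, in that order (R = Rz(yaw) Ry(pitch) Rx(roll)).
In Python, from bench import robot gives the robot as it stands.
- The arm moves only by the tool move_arm, never from a script. Its argument "increments" is a list that holds one entry, the list of rows, each a list of 7 numbers: the opening, from 0 (shut) to 1 (fully open), then the shift along the tool's x, y, z as a fraction of full scale, then the turn, a rotation vector about the tool's x, y, z as a fraction of full scale. In form: [[[jaw, dx, dy, dz, rx, ry, rz], ...]]. A call has 1 to 8 rows; each row is the pose to reach, as a shift and turn from the pose commanded when the call began, along the tool's axes at that moment; what a row does not reach only later rows make up. Full scale, the value 1, is 0.1 m for a shift and pi/2 rad for a turn. A row lasts 1/12 s, in which the tool goes at most 41.7 mm and 7.16 degrees, less where a joint would pass 70% of its speed; a pose out of reach is approached as far as the arm can. A call with a number of a shift or a turn outside -1 to 1 is refused whole. A call with a gripper value outside its range is refused whole. The fingers move at their own pace and stop on an object; the grip force is fixed at half the most. Time passes only in rows, so rows that repeat a pose let the fingers close. It gives the time, the measured TCP pose, the force and the opening at its end, in the units of the state.
- robot.get_obs(): the state, without advancing time (a new reading comes with each control period).
- robot.snapshot(name): name is "scene" or "top" or "wrist"; returns (picture, depth): 480x640x3 uint8, red, green, blue; 480x640 float32, m along the optical axis (not along the pixel's ray), 0 where there is no reading.
- robot.camera_params(name): a dict with "mtx" (3x3 intrinsics, pixels), "k1" (the pictures are not rectified: a ray, as slopes to the right and down, at radius r is drawn at 1 + k1 r^2 times it, then the intrinsics apply), "R" (3x3) and "t" (3): a world point X has camera coordinates R X + t. Camera axes: x right, y down, z forward; pixel columns grow to the right and rows downward; lengths in m; the calibration is good to about 2 mm. A picture is of the moment at which its call begins: read the wrist's pose just before it. camera_params takes no time and is no camera call; for the wrist camera it gives the pose at the moment of the call.
- robot.close_job(): hands the job in, once; it reports no verdict.
The state is a dict: "time": time; "joint_positions": joint angles; "qvel": joint speeds; "joint_torque": joint torques, N m; "tool_pos": TCP position; "ee_rot": TCP orientation; "wrist_force": force on the tool from outside, world axes, zero at the start; "wrist_torque": the same for the moment, N m; "width": finger opening in m.
Only numpy, scipy, OpenCV 4.12 (cv2) and the standard library are available. Lean on these libraries where they do the work, as an engineer would, in place of code of your own. Each camera call takes 0.05 s, during which the arm holds its last target.

TASK

Bolt the hatch of the bottle chest: slide the barrel bolt across by its red-knobbed handle until the handle meets the yellow stop bar, then turn the handle all the way down into the notch of the yellow keeper and let go. Work gently by feel, because the keeper is held by small screws and must not be pressed harder than about 20 N, and leave the juice bottle, the tub and the spanner where they are.

Things in the scene. Friction and masses are not known exactly. Their poses are not given: they have to be found in the camera images.
- chest: Fixed wooden bottle chest, 240 x 360 x 120 mm (x, y, z), slatted lid on top at height 120 mm. Origin: centre of its underside, on the table. Its y axis is the direction in which the bolt slides shut; its -x side is the side to which the handle turns down. Its place varies by some 10 cm ahead and 18 cm to either side, its yaw by 0.4 rad.
- barrel: Fixed housing of the bolt, whose steel rod is 12 mm thick. Origin: on the rod's axis, 36 mm above the lid, where the handle's stem meets the rod when joint bolt is 0. y: rod axis, closing direction; z: up; the handle turns down to -x. Guides and socket rise at most 12 mm above the axis and stay within 16 mm of it sideways.
- bolt (a joint): Slide of rod and handle along the barrel's +y, in m: 0 withdrawn, starts at 0 to 0.010, at most 0.085. Drags with about 2.5 N. It is fully across when the handle's stem meets the yellow stop bar, at 0.060 plus the unmeasured shift of the fork, so at 0.045 to 0.075.
- handle (a joint): Angle of the handle about the rod, rad: 0 upright, growing as it turns down to the barrel's -x; range -0.4 to 1.5, starts at -0.25 to 0.30. Stays where left (friction about 1.6 N at the knob). Away from the notch it lands on the keeper's ledge at about 1.0; only in the notch does it go on to 1.5 (all but level), where its own end stop, not the keeper, takes the load.
- knob (a point): Centre of the red ball knob, 24 mm across, on the handle 65 mm from the rod's axis; stem 9 mm thick. In the barrel's frame it lies at (-0.065 sin(handle), bolt, 0.065 cos(handle)). Fingers closing along the barrel's y can pinch the ball from above all the way down, as it turns between them. Turned down, it hangs free, its centre about 40 mm above the lid.
- keeper: Keeper on the lid: dark fixed foot plate 28 x 145 x 8 mm with a yellow fork plate. Origin: on the lid, in the barrel's frame at (-0.032, 0.060, -0.036), axes as the barrel's. The fork is clamped in slotted holes and sits anywhere from 15 mm behind to 15 mm beyond its nominal place along y; this shift is not measured. The keeper must never feel more than 20 N.
- notch (a point): Nominal middle of the notch's floor (does not follow the fork's shift). The notch is 12 mm wide along y, open at the top, its floor 8 mm below the rod's axis. Before it a yellow ledge, 8 mm thick and with its top 11 mm above the axis, runs beside the whole stroke, 26 to 34 mm from the axis on the -x side; beyond it stands a cheek as high, 20 mm long.
- stop (a point): Nominal point on the near face of the yellow stop bar, above the rod (does not follow the fork's shift). The bar crosses over the rod from x -0.034 to 0.016 of the barrel's frame, 9 to 27 mm above the axis. When the upright stem touches it, the stem faces the notch, with 1 mm to spare on the far side and 2 mm on the near side.
- juice: Bystander: orange juice bottle with a white cap, 64 mm across, 150 mm tall, standing on the table beside the chest at its +y end. Origin: centre of its underside.
- tub: Bystander: small grey tub with a white lid, 52 mm across, 55 mm tall, standing on the chest lid at the back. Origin: centre of its underside.
- spanner: Bystander: spanner 160 mm long lying on the table beside the chest at its -y end. Origin: middle of its underside.

How it is judged:
By the outcome, as a careful person would: the job done as asked, in the order asked, and still so for the second after the job is handed in, with the robot touching nothing.
It also fails if it takes over 72 s, if anything falls off the work surface, if the arm or the gripper's body presses on something with over 40 N, if the wrist force passes 120 N, or if a joint passes its speed limit or range.

## Working session

There is one attempt and no reset: what is moved stays moved. The work goes in short steps, Python scripts to look and compute and a tool call to move; the robot and the scene stay as the last step left them, time stands still between calls to the robot, and variables do not carry over. Pictures are saved under pics/ and viewed, and the job is handed in when it is done.

Besides the shell and the picture viewer there is one more tool, called by a JSON object that holds its "method" and its "body". move_arm: Moves the arm, as the interface text tells. Its arguments: {"type":"object","properties":{"increments":{"type":"array","items":{"type":"array","items":{"type":"array","items":{"type":"number","minimum":-1,"maximum":1}}}}},"required":["increments"]}

```bash
ls; mkdir -p pics; cat > h.py <<'E'
import numpy as np, cv2
from bench import robot
def snap(n,f):
    P=robot.camera_params(n); im,d=robot.snapshot(n)
    cv2.imwrite(f'pics/{f}.png',im[...,::-1]); np.savez(f'pics/{f}.npz',im=im,d=d,**{k:np.array(v) for k,v in P.items()})
    return im,d,P
def load(f): 
    z=np.load(f'pics/{f}.npz'); return z['im'],z['d'],{k:z[k] for k in('mtx','k1','R','t')}
def ray(P,u,v):
    K=np.array(P['mtx']);k=float(P['k1']);R=np.array(P['R']);t=np.array(P['t'])
    q=np.array([(u-K[0,2])/K[0,0],(v-K[1,2])/K[1,1]]);p=q.copy()
    for _ in range(20): p=q/(1+k*(p@p))
    return -R.T@t, R.T@np.array([p[0],p[1],1.])
def onplane(P,u,v,z):
    c,r=ray(P,u,v); return c+r*(z-c[2])/r[2]
def atdepth(P,u,v,d):
    c,r=ray(P,u,v); return c+r*d
def proj(P,X):
    K=np.array(P['mtx']);x=np.array(P['R'])@X+np.array(P['t']);p=x[:2]/x[2];p=p*(1+float(P['k1'])*(p@p));return K[0,0]*p[0]+K[0,2],K[1,1]*p[1]+K[1,2]
def red(im):
    h=cv2.cvtColor(im,cv2.COLOR_RGB2HSV);return ((h[...,0]<6)|(h[...,0]>174))&(h[...,1]>150)&(h[...,2]>70)
def yel(im):
    h=cv2.cvtColor(im,cv2.COLOR_RGB2HSV);return (h[...,0]>20)&(h[...,0]<34)&(h[...,1]>140)&(h[...,2]>100)
E
python3 - <<'E'
from h import *
o=robot.get_obs();print(o,robot.tcp_to_tips)
for n in('scene','top'):
    im,d,P=snap(n,n+'0');print(n,P)
    for nm,m in(('red',red(im)),('yel',yel(im))):
        k,_,st,c=cv2.connectedComponentsWithStats(m.astype('uint8'))
        print(nm,[(st[i].tolist(),c[i].round(1).tolist()) for i in range(1,k) if st[i,4]>15])
E
```

```text
pics
{'time': 0.0, 'joint_positions': array([-1.44213603e+00,  8.79726753e-02,  1.37223647e+00, -3.09819871e-05,
        1.68356320e+00, -1.03107446e-01]), 'qvel': array([-3.10895876e-04,  4.31721108e-04,  2.01357253e-03, -8.74325434e-05,
       -6.80764548e-04,  1.13092212e-04]), 'joint_torque': array([ 3.54371048e-05, -3.40185320e+01, -3.02423823e+01,  7.18131359e-02,
        3.30305204e-02, -1.64930043e-04]), 'tool_pos': array([ 0.12630806, -0.53519666,  0.40350304]), 'ee_rot': array([-3.13942137e+00, -1.93715228e-04,  2.31764080e-01]), 'wrist_force': array([1.04374972, 0.11655329, 0.00334653]), 'wrist_torque': array([ 0.05183889, -0.03986828, -0.01450347]), 'width': 0.09363912142934988} 0.1992
scene {'mtx': array([[531.08125935,   0.        , 323.99437027],
       [  0.        , 531.08125935, 236.10891955],
       [  0.        ,   0.        ,   1.        ]]), 'k1': -0.06532516156054882, 'R': array([[ 0.05803128,  0.99808439, -0.02144592],
       [ 0.6372533 , -0.05357066, -0.76879023],
       [-0.7684664 ,  0.0309474 , -0.63914134]]), 't': array([-0.10132996, -0.26723384,  1.65497262])}
red [([274, 203, 11, 11, 93], [278.6, 207.9])]
yel [([301, 222, 9, 15, 33], [305.1, 229.3]), ([282, 224, 21, 5, 31], [292.5, 225.8])]
top {'mtx': array([[603.30622727,   0.        , 308.10304953],
       [  0.        , 603.30622727, 240.11197382],
       [  0.        ,   0.        ,   1.        ]]), 'k1': 0.04368611827540564, 'R': array([[-0.01998472, -0.99944852, -0.02651933],
       [-0.99523786,  0.02241762, -0.09486333],
       [ 0.09540552,  0.02449723, -0.99513701]]), 't': array([0.09991085, 0.59345676, 1.3931218 ])}
red [([353, 225, 10, 11, 77], [357.9, 230.0])]
yel [([321, 210, 51, 44, 615], [344.4, 237.8])]
```

```bash
python3 - <<'E'
from h import *
for n,x,y in(('scene0',240,160),('top0',270,160)):
    im=load(n)[0][y:y+150,x:x+190]; cv2.imwrite(f'pics/{n}c.png',cv2.resize(im[...,::-1],None,fx=4,fy=4,interpolation=cv2.INTER_CUBIC))
E
```

```text
(no output)
```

View pics/top0.png

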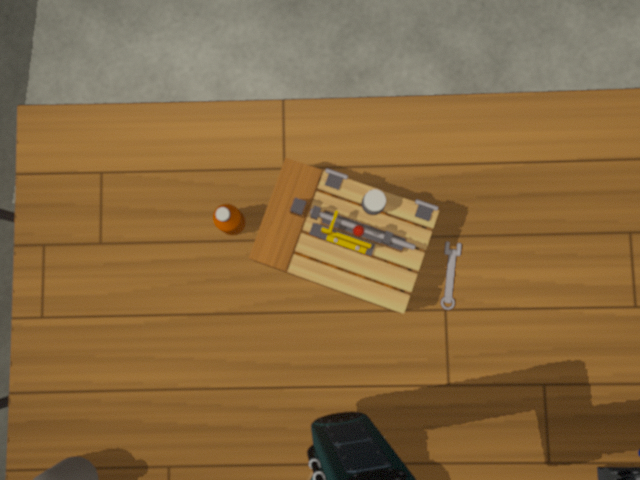

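View pics/scene0.png

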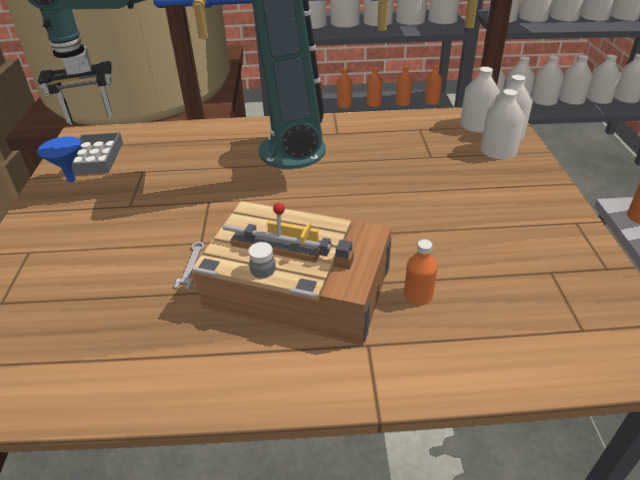

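View pics/top0c.png

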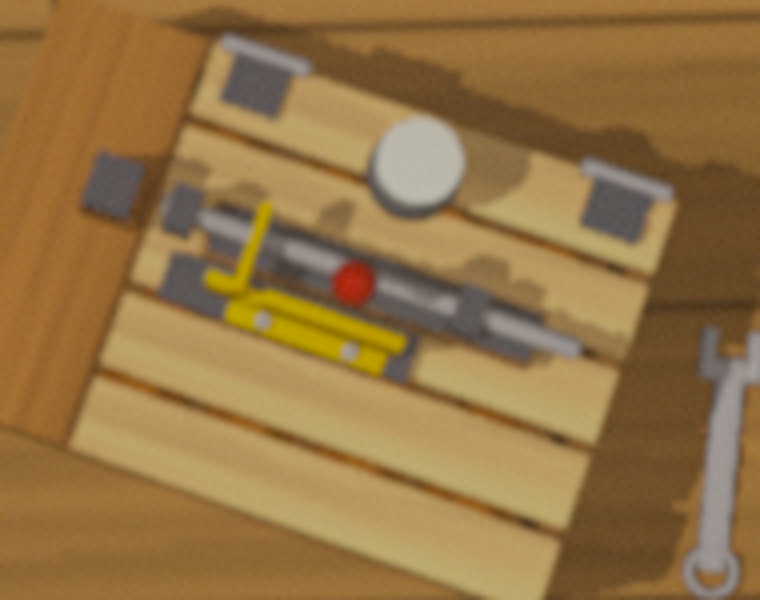

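```bash
python3 - <<'E'
from h import *
im,d,P=load('top0'); im2,d2,P2=load('scene0')
# knob: triangulate
c1,r1=ray(P,357.9,230.0);c2,r2=ray(P2,278.6,207.9)
A=np.stack([r1,-r2],1);s=np.linalg.lstsq(A,c2-c1,rcond=None)[0];a=c1+s[0]*r1;b=c2+s[1]*r2;print('knob',a,b)
print('depth knob',atdepth(P,358,230,d[230,358]),atdepth(P2,279,208,d2[208,279]))
# lid wood corners roughly from mask: points by depth with z .11-.13
v,u=np.mgrid[140:330:1,230:470:1]
pts=np.array([atdepth(P,x,y,d[y,x]) for x,y in zip(u.ravel(),v.ravel())])
m=(abs(pts[:,2]-.12)<.006)
q=pts[m][:,:2].astype('float32');print(len(q),np.median(pts[m][:,2]))
rc=cv2.minAreaRect(q);print(rc,cv2.boxPoints(rc))
mm=yel(im);vv,uu=np.nonzero(mm);yp=np.array([atdepth(P,x,y,d[y,x]) for x,y in zip(uu,vv)])
print(yp.min(0),yp.max(0))
E
```

```text
knob [ 0.59556341 -0.01935139  0.22039746] [ 0.59555392 -0.01885252  0.22036717]
depth knob [ 0.59432507 -0.018901    0.23152126] [ 0.60220328 -0.01766023  0.22498355]
13131 0.12010564949323865
((0.6145623922348022, 0.04049964249134064), (0.43567943572998047, 0.2467598170042038), 69.1476821899414) [[ 0.4217214  -0.11915343]
 [ 0.6523187  -0.20699015]
 [ 0.8074034   0.20015272]
 [ 0.57680607  0.28798944]]
[ 0.55462067 -0.05227443  0.11553515] [0.65239532 0.05606074 0.19022705]
```

```bash
python3 - <<'E'
from h import *
im,d,P=load('top0')
f=lambda x,y,z:onplane(P,270+(x+.5)/4-.5,160+(y+.5)/4-.5,z)
a=f(578,349,.156);b=f(205,220,.156);print('rod',a,b);y=(b-a)[:2];y/=np.linalg.norm(y);print('yaw',np.arctan2(-y[0],y[1]))
for nm,p,q,z in(('ledge far edge',(404,335),(262,290),.167),('lidfront',(541,600),(70,447),.12),('lidback',(677,200),(222,38),.12),('slat',(600,443),(133,292),.12),('slat2',(565,530),(102,375),.12)):
    A=f(*p,z);B=f(*q,z);w=(B-A)[:2];print(nm,A,B,np.arctan2(-w[0],w[1]))
yaw=np.arctan2(-y[0],y[1])
ex=np.array([np.cos(yaw),np.sin(yaw)])
k=np.array([.59556,-.0191]);print('knob lateral off rod',(k-a[:2])@ex,'along',(k-a[:2])@y)
print('stop near face', [((f(x_,y_,.183))[:2]-a[:2])@y for x_,y_ in((272,207),(250,290))])
E
```

```text
rod [ 0.56374625 -0.14164597  0.156     ] [0.63785851 0.05553678 0.156     ]
yaw -0.35952068173254725
ledge far edge [ 0.57232889 -0.04860531  0.167     ] [0.59805087 0.02601185 0.167     ] -0.33196278368726806
lidfront [ 0.43050007 -0.12199992  0.12      ] [0.51879097 0.13254889 0.12      ] -0.3338680837015102
lidback [ 0.64767158 -0.20410438  0.12      ] [0.74486026 0.0439189  0.12      ] -0.37346348952177
slat [ 0.51494672 -0.1570766   0.12      ] [0.60365649 0.09627462 0.12      ] -0.3368043615288855
slat2 [ 0.46805278 -0.13635642  0.12      ] [0.55805997 0.11424257 0.12      ] -0.3448190367936367
knob lateral off rod -0.013335053562044771 along 0.1259039502247851
stop near face [np.float64(0.1782233230218615), np.float64(0.17465659216103518)]
```

{"method": "move_arm", "body": {"increments": [[[1, 0.96, -0.66, -0.5, 0, 0, 0], [1, 0.96, -0.66, -0.5, 0, 0, 0], [1, 0.96, -0.66, -0.5, 0, 0, 0]]]}}

```text
time: 0.35
tool_pos: [0.2038, -0.4495, 0.4532]
ee_rot: [-3.139, -0.0, 0.23]
wrist_force: [0.5, -1.6, 1.0]
width: 0.0937
```

{"method": "move_arm", "body": {"increments": [[[1, 0.96, -0.66, -0.3, 0, 0, 0], [1, 0.96, -0.66, -0.3, 0, 0, 0], [1, 0.96, -0.66, -0.3, 0, 0, 0]]]}}

```text
time: 0.6
tool_pos: [0.2828, -0.362, 0.4845]
ee_rot: [3.141, -0.001, 0.232]
wrist_force: [0.6, 0.6, -0.5]
width: 0.0942
```

{"method": "move_arm", "body": {"increments": [[[1, 0.96, -0.66, 0, 0, 0, 0], [1, 0.96, -0.66, 0, 0, 0, 0], [1, 0.96, -0.66, 0, 0, 0, 0]]]}}

```text
time: 0.85
tool_pos: [0.3612, -0.2753, 0.484]
ee_rot: [-3.141, -0.001, 0.233]
wrist_force: [0.3, -0.8, 0.3]
width: 0.0943
```

{"method": "move_arm", "body": {"increments": [[[1, 0.96, -0.66, 0, 0, 0, 0], [1, 0.96, -0.66, 0, 0, 0, 0], [1, 0.96, -0.66, 0, 0, 0, 0]]]}}

```text
time: 1.1
tool_pos: [0.4396, -0.189, 0.4835]
ee_rot: [-3.141, -0.0, 0.233]
wrist_force: [-0.3, -0.5, -1.0]
width: 0.0937
```

{"method": "move_arm", "body": {"increments": [[[1, 0.96, -0.66, 0, 0, 0, 0], [1, 0.96, -0.66, 0, 0, 0, 0], [1, 0.96, -0.66, 0, 0, 0, 0]]]}}

```text
time: 1.35
tool_pos: [0.5179, -0.1026, 0.4833]
ee_rot: [-3.141, 0.0, 0.233]
wrist_force: [0.1, -0.3, -0.3]
width: 0.094
```

{"method": "move_arm", "body": {"increments": [[[1, 0.5, -0.5, 0, 0, 0, 0.37], [1, 0.5, -0.5, 0, 0, 0, 0.37], [1, 0.5, -0.5, 0, 0, 0, 0.37], [1, 0.5, -0.5, 0, 0, 0, 0.37], [1, 0.5, -0.5, 0, 0, 0, 0.37], [1, 0.5, -0.5, 0, 0, 0, 0.37], [1, 0.5, -0.5, 0, 0, 0, 0.37]]]}}

```text
time: 1.93
tool_pos: [0.5539, -0.0448, 0.4834]
ee_rot: [3.141, 0.001, -0.347]
wrist_force: [0.4, -0.1, -0.0]
width: 0.0942
```

```bash
python3 - <<'E'
from h import *
print(robot.get_obs()['tool_pos'])
im,d,P=snap('wrist','w1');print(P)
m=red(im);k,_,st,c=cv2.connectedComponentsWithStats(m.astype('uint8'));print([(st[i].tolist(),c[i].round(1).tolist()) for i in range(1,k) if st[i,4]>30])
E
```

```text
[ 0.55385908 -0.04483415  0.48340517]
{'mtx': array([[382.28482085,   0.        , 322.81109634],
       [  0.        , 382.28482085, 239.91685821],
       [  0.        ,   0.        ,   1.        ]]), 'k1': 0.01645979372667158, 'R': array([[-3.39217815e-01, -9.40707500e-01, -8.20982657e-04],
       [-9.07766134e-01,  3.27110024e-01,  2.62601747e-01],
       [-2.46762881e-01,  8.98244512e-02, -9.64903958e-01]]), 't': array([0.14616252, 0.46829166, 0.60759364])}
[([248, 192, 35, 35, 911], [264.5, 208.8])]
```

View pics/w1.png

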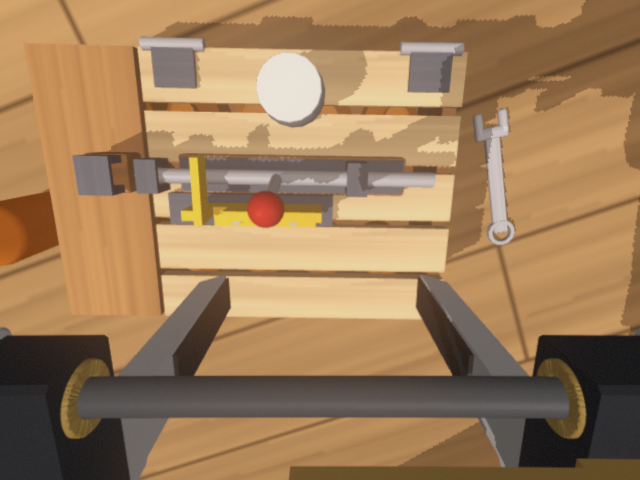

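```bash
python3 - <<'E'
from h import *
im,d,P=load('w1')
a=onplane(P,432,180.5,.156);b=onplane(P,165,175.5,.156);y=(b-a)[:2];y/=np.linalg.norm(y);yaw=np.arctan2(-y[0],y[1]);print(a,b,yaw)
for A,B in(((447,271),(162,270)),((450,222),(158,224)),((461,156),(146,152)),((463,107),(143,102))):
    p=onplane(P,*A,.12);q=onplane(P,*B,.12);w=(q-p);print('slat',np.arctan2(-w[0],w[1]))
ex=np.array([np.cos(yaw),np.sin(yaw)])
for z in(.2185,.2204):
    k=onplane(P,264.5,208.8,z);print('knob',k,'lat',(k[:2]-a[:2])@ex)
W=[(P,264.5,208.8),(load('top0')[2],357.9,230.),(load('scene0')[2],278.6,207.9)]
A=np.zeros((3,3));B=np.zeros(3)
for p,u,v in W:
    c,r=ray(p,u,v);r/=np.linalg.norm(r);M=np.eye(3)-np.outer(r,r);A+=M;B+=M@c
X=np.linalg.solve(A,B);print(X,(X[:2]-a[:2])@ex)
s=onplane(P,206.5,170,.183);print('stop',(s[:2]-X[:2])@y)
E
```

```text
[ 0.56268228 -0.14029581  0.156     ] [0.63841288 0.0583378  0.156     ] -0.3642455581716201
slat -0.34963872657080414
slat -0.33881471483103476
slat -0.35807553212059423
slat -0.3603068376908317
knob [ 0.59451266 -0.01894546  0.2185    ] lat -0.013488308608593708
knob [ 0.59474617 -0.01934358  0.2204    ] lat -0.01312829953574129
[ 0.59517332 -0.01918054  0.22020119] -0.012787248272664503
stop 0.04662026147629478
```

{"method": "move_arm", "body": {"increments": [[[1, 0.3, -0.38, 0.2, 0, 0, 0], [1, 0.3, -0.38, 0.2, 0, 0, 0], [1, 0.3, -0.38, 0.45, 0, 0, 0], [1, 0.3, -0.38, 0.65, 0, 0, 0], [1, 0.3, -0.38, 0.83, 0, 0, 0], [0.8, 0.3, -0.38, 0.83, 0, 0, 0], [0.5, 0.3, -0.38, 0.83, 0, 0, 0]]]}}

```text
time: 2.57
tool_pos: [0.5948, -0.0197, 0.3996]
ee_rot: [3.141, 0.003, -0.349]
wrist_force: [0.2, -0.1, 0.3]
width: 0.0842
```

```bash
python3 - <<'E'
from h import *
print(robot.get_obs())
im,d,P=snap('wrist','w2')
m=red(im);k,_,st,c=cv2.connectedComponentsWithStats(m.astype('uint8'));print([(st[i].tolist(),c[i].round(1).tolist()) for i in range(1,k) if st[i,4]>30])
print(proj(P,np.array([.595,-.0192,.2199])))
E
```

```text
{'time': 2.5667, 'joint_positions': array([-1.28244700e-01,  1.90145545e-01,  1.26515393e+00, -1.30861936e-04,
        1.68963346e+00,  1.79126235e+00]), 'qvel': array([ 0.00074905, -0.02293797, -0.05710764,  0.00082513,  0.00157309,
        0.00501699]), 'joint_torque': array([ 4.19906143e-02, -3.71734178e+01, -2.91473007e+01,  1.98855741e-03,
       -7.40522705e-02, -7.70067272e-03]), 'tool_pos': array([ 0.59480199, -0.01965235,  0.39964138]), 'ee_rot': array([ 3.14073534,  0.00323099, -0.3487274 ]), 'wrist_force': array([ 0.18141262, -0.10184419,  0.31885562]), 'wrist_torque': array([ 0.01279523,  0.03115274, -0.0190448 ]), 'width': 0.08423991023379965}
[([305, 285, 44, 48, 1433], [327.8, 309.5])]
(np.float64(321.9759990384905), np.float64(306.3606419848705))
```

View pics/w2.png

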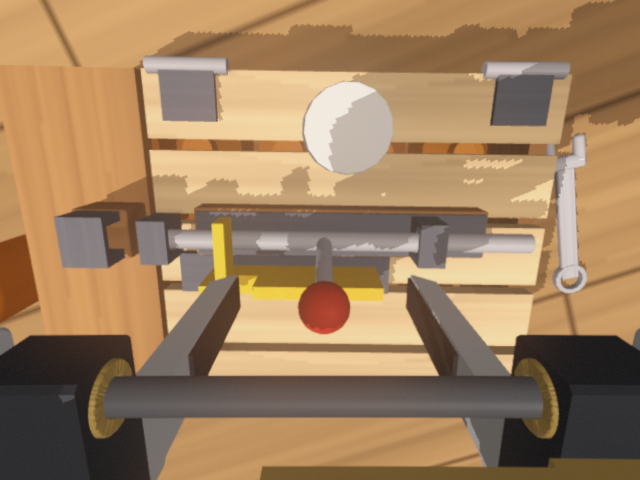

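{"method": "move_arm", "body": {"increments": [[[0.3, 0, 0, 0, 0, 0, 0], [0.3, 0, 0, 0, 0, 0, 0], [0.3, 0, 0, 0, 0, 0, 0], [0.1, 0, 0, 0, 0, 0, 0], [0.1, 0, 0, 0, 0, 0, 0], [0.1, 0, 0, 0, 0, 0, 0], [0.1, 0, 0, 0, 0, 0, 0], [0.1, 0, 0, 0, 0, 0, 0]]]}}

```text
time: 3.28
tool_pos: [0.595, -0.0195, 0.4009]
ee_rot: [3.142, 0.0, -0.349]
wrist_force: [-0.1, -0.2, -0.0]
width: 0.0268
```

{"method": "move_arm", "body": {"increments": [[[0, 0, 0, 0, 0, 0, 0], [0, 0, 0, 0, 0, 0, 0], [0, 0, 0, 0, 0, 0, 0], [0, 0, 0, 0, 0, 0, 0], [0, 0, 0, 0, 0, 0, 0], [0, 0, 0, 0, 0, 0, 0]]]}}

```text
time: 3.78
tool_pos: [0.5949, -0.0196, 0.4009]
ee_rot: [3.141, 0.0, -0.35]
wrist_force: [-0.3, -0.8, 0.5]
width: 0.0224
```

{"method": "move_arm", "body": {"increments": [[[0, 0, -0.05, 0, 0, 0, 0], [0, 0, -0.1, 0, 0, 0, 0], [0, 0, -0.15, 0, 0, 0, 0], [0, 0, -0.2, 0, 0, 0, 0], [0, 0, -0.25, 0, 0, 0, 0], [0, 0, -0.3, 0, 0, 0, 0], [0, 0, -0.3, 0, 0, 0, 0], [0, 0, -0.3, 0, 0, 0, 0]]]}}

```text
time: 4.45
tool_pos: [0.6057, 0.0097, 0.4009]
ee_rot: [-3.139, -0.001, -0.348]
wrist_force: [2.4, 1.3, -0.7]
width: 0.0224
```

```bash
python3 - <<'E'
from h import *
o=robot.get_obs();print(o['tool_pos'],o['wrist_force'],o['ee_rot'])
im,d,P=snap('wrist','w3')
E
```

```text
[0.60565799 0.00974016 0.40091136] [ 2.43182335  1.33487726 -0.69908983] [-3.13934552e+00 -6.07504703e-04 -3.47991049e-01]
```

View pics/w3.png

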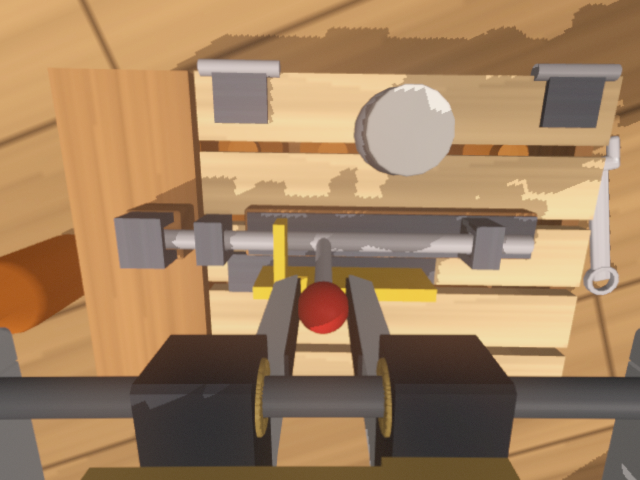

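```bash
python3 - <<'E'
from h import *
im,d,P=load('w3');cv2.imwrite('pics/w3c.png',cv2.resize(im[200:340,220:420,::-1],None,fx=4,fy=4))
y=np.array([np.sin(.354),np.cos(.354)])
for z in(.165,.183):print(z,onplane(P,287.5,235,z)[:2]@y)
for z in (.165,.183):print(z,onplane(P,317,255,z)[:2]@y)
print(robot.get_obs()['tool_pos'][:2]@y)
E
```

```text
0.165 0.2406934865386014
0.183 0.23894855981080712
0.165 0.22344658253408586
0.183 0.22313870433967378
0.2189987223159577
```

View pics/w3c.png

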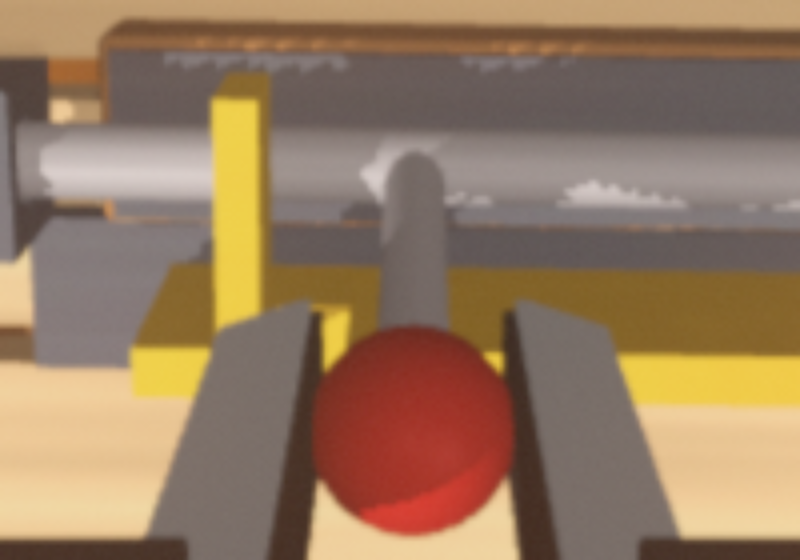

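{"method": "move_arm", "body": {"increments": [[[0, 0, -0.03, 0, 0, 0, 0], [0, 0, -0.06, 0, 0, 0, 0], [0, 0, -0.09, 0, 0, 0, 0], [0, 0, -0.09, 0, 0, 0, 0], [0, 0, -0.09, 0, 0, 0, 0]]]}}

```text
time: 4.92
tool_pos: [0.6084, 0.0173, 0.4009]
ee_rot: [-3.141, 0.0, -0.349]
wrist_force: [1.5, -2.4, -1.8]
width: 0.0225
```

{"method": "move_arm", "body": {"increments": [[[0, 0, -0.01, 0, 0, 0, 0], [0, 0, -0.01, 0, 0, 0, 0]]]}}

```text
time: 5.08
tool_pos: [0.6087, 0.018, 0.4008]
ee_rot: [3.141, 0.0, -0.35]
wrist_force: [1.4, -2.9, -1.3]
width: 0.0225
```

{"method": "move_arm", "body": {"increments": [[[0, 0, -0.01, 0, 0, 0, 0], [0, 0, -0.01, 0, 0, 0, 0]]]}}

```text
time: 5.25
tool_pos: [0.609, 0.019, 0.4008]
ee_rot: [3.141, 0.0, -0.35]
wrist_force: [0.7, -2.7, -1.3]
width: 0.0223
```

{"method": "move_arm", "body": {"increments": [[[0, 0, -0.01, 0, 0, 0, 0], [0, 0, -0.01, 0, 0, 0, 0]]]}}

```text
time: 5.42
tool_pos: [0.6094, 0.02, 0.4009]
ee_rot: [3.141, 0.0, -0.349]
wrist_force: [0.3, -2.1, -1.6]
width: 0.0227
```

{"method": "move_arm", "body": {"increments": [[[0, 0, -0.01, 0, 0, 0, 0], [0, 0, -0.01, 0, 0, 0, 0]]]}}

```text
time: 5.58
tool_pos: [0.6097, 0.021, 0.4008]
ee_rot: [3.142, 0.0, -0.349]
wrist_force: [0.7, -2.3, -1.5]
width: 0.0227
```

{"method": "move_arm", "body": {"increments": [[[0, 0, -0.01, 0, 0, 0, 0], [0, 0, -0.01, 0, 0, 0, 0]]]}}

```text
time: 5.75
tool_pos: [0.6101, 0.022, 0.4008]
ee_rot: [3.142, 0.0, -0.349]
wrist_force: [1.8, -2.6, -2.0]
width: 0.0221
```

{"method": "move_arm", "body": {"increments": [[[0, 0, -0.006, 0, 0, 0, 0], [0, 0, -0.006, 0, 0, 0, 0]]]}}

```text
time: 5.92
tool_pos: [0.6103, 0.0225, 0.4008]
ee_rot: [3.142, 0.0, -0.349]
wrist_force: [1.1, -3.4, -1.9]
width: 0.0224
```

{"method": "move_arm", "body": {"increments": [[[0, 0, -0.006, 0, 0, 0, 0], [0, 0, -0.006, 0, 0, 0, 0]]]}}

```text
time: 6.08
tool_pos: [0.6105, 0.0231, 0.4008]
ee_rot: [3.142, 0.0, -0.349]
wrist_force: [0.8, -3.2, -3.0]
width: 0.0226
```

{"method": "move_arm", "body": {"increments": [[[0, 0, -0.006, 0, 0, 0, 0], [0, 0, -0.006, 0, 0, 0, 0]]]}}

```text
time: 6.25
tool_pos: [0.6107, 0.0236, 0.4009]
ee_rot: [3.142, 0.0, -0.349]
wrist_force: [1.5, -2.8, -2.3]
width: 0.0223
```

{"method": "move_arm", "body": {"increments": [[[0, 0, -0.006, 0, 0, 0, 0], [0, 0, -0.006, 0, 0, 0, 0]]]}}

```text
time: 6.42
tool_pos: [0.6109, 0.0242, 0.4008]
ee_rot: [3.142, 0.0, -0.349]
wrist_force: [0.7, -3.3, -3.1]
width: 0.0223
```

```bash
python3 - <<'E'
from h import *
im,d,P=snap('wrist','w4');cv2.imwrite('pics/w4c.png',cv2.resize(im[200:340,220:420,::-1],None,fx=4,fy=4))
E
```

```text
(no output)
```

View pics/w4c.png

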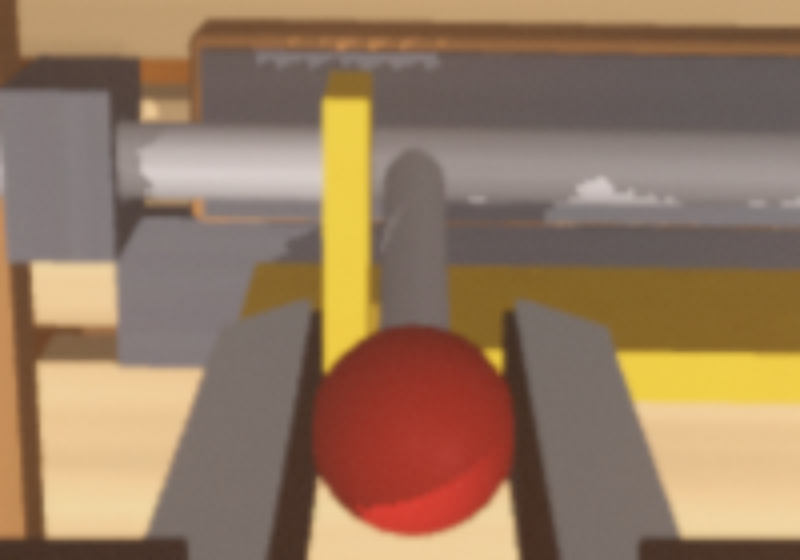

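{"method": "move_arm", "body": {"increments": [[[0, 0, -0.006, 0, 0, 0, 0], [0, 0, -0.006, 0, 0, 0, 0]]]}}

```text
time: 6.63
tool_pos: [0.6111, 0.0247, 0.4008]
ee_rot: [3.141, 0.0, -0.349]
wrist_force: [0.9, -3.1, -4.0]
width: 0.0225
```

{"method": "move_arm", "body": {"increments": [[[0, 0, -0.005, 0, 0, 0, 0], [0, 0, -0.005, 0, 0, 0, 0]]]}}

```text
time: 6.8
tool_pos: [0.6113, 0.0252, 0.4009]
ee_rot: [3.142, 0.0, -0.349]
wrist_force: [0.6, -3.2, -4.1]
width: 0.0224
```

{"method": "move_arm", "body": {"increments": [[[0, 0, -0.005, 0, 0, 0, 0], [0, 0, -0.005, 0, 0, 0, 0]]]}}

```text
time: 6.97
tool_pos: [0.6114, 0.0257, 0.4009]
ee_rot: [3.142, 0.0, -0.349]
wrist_force: [1.3, -4.0, -3.0]
width: 0.0224
```

{"method": "move_arm", "body": {"increments": [[[0, 0, -0.004, 0, 0, 0, 0], [0, 0, -0.004, 0, 0, 0, 0]]]}}

```text
time: 7.13
tool_pos: [0.6115, 0.026, 0.4008]
ee_rot: [3.141, 0.0, -0.349]
wrist_force: [1.9, -2.7, -3.5]
width: 0.0228
```

{"method": "move_arm", "body": {"increments": [[[0, 0, -0.004, 0, 0, 0, 0], [0, 0, -0.004, 0, 0, 0, 0]]]}}

```text
time: 7.3
tool_pos: [0.6116, 0.0262, 0.4008]
ee_rot: [3.141, 0.0, -0.35]
wrist_force: [1.3, -4.3, -4.1]
width: 0.0226
```

{"method": "move_arm", "body": {"increments": [[[0, 0, -0.004, 0, 0, 0, 0], [0, 0, -0.004, 0, 0, 0, 0]]]}}

```text
time: 7.47
tool_pos: [0.6117, 0.0263, 0.4009]
ee_rot: [3.14, 0.0, -0.35]
wrist_force: [-0.2, -5.0, -2.6]
width: 0.0225
```

{"method": "move_arm", "body": {"increments": [[[0, 0, -0.004, 0, 0, 0, 0], [0, 0, -0.004, 0, 0, 0, 0]]]}}

```text
time: 7.63
tool_pos: [0.6118, 0.0265, 0.4008]
ee_rot: [3.139, 0.0, -0.35]
wrist_force: [-0.2, -5.5, -3.2]
width: 0.0227
```

```bash
python3 - <<'E'
from h import *
im,d,P=snap('wrist','w5');cv2.imwrite('pics/w5c.png',cv2.resize(im[200:340,220:420,::-1],None,fx=4,fy=4))
E
```

```text
(no output)
```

View pics/w5c.png

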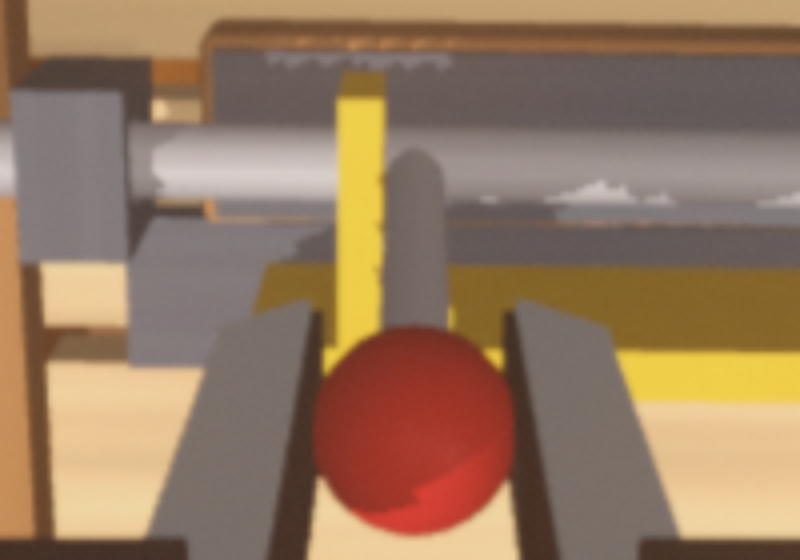

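```bash
python3 - <<'E'
from h import *
im,d,P=load('w5');o=robot.get_obs();print(o['tool_pos'],o['ee_rot'],o['wrist_force'])
f=lambda x,y,z:onplane(P,220+(x+.5)/4-.5,200+(y+.5)/4-.5,z)
yaw=-.352;ex=np.array([np.cos(yaw),np.sin(yaw)])
for th in(.1,.15,.2,.25):
    k=f(415,430,.156+.065*np.cos(th));print(th,[ (k[:2]-f(x,y,.156)[:2])@ex for x,y in((160,161),(650,167))],-.065*np.sin(th),k)
th0=.2
for th in np.arange(.2,1.56,.1):print(round(th,2),((-.65*(np.sin(th)-np.sin(th0))).round(3),(-.65*(np.cos(th)-np.cos(th0))).round(3)))
E
```

```text
[0.61178812 0.02641912 0.40083136] [ 3.13936403e+00  3.55855100e-04 -3.50314921e-01] [ 0.61931825 -5.88092846 -3.24567722]
0.1 [np.float64(-0.014136554860165781), np.float64(-0.013344371787466162)] -0.006489172082043831 [0.61160283 0.02607175 0.22067527]
0.15 [np.float64(-0.014326792047570884), np.float64(-0.013534608974871262)] -0.009713478610783949 [0.6114237  0.02613583 0.22027012]
0.2 [np.float64(-0.014592458085113426), np.float64(-0.013800275012413803)] -0.01291350650167898 [0.61117355 0.02622532 0.21970433]
0.25 [np.float64(-0.014932888946055864), np.float64(-0.014140705873356241)] -0.01608125735154399 [0.610853   0.02633998 0.21897931]
0.2 (np.float64(-0.0), np.float64(-0.0))
0.3 (np.float64(-0.063), np.float64(0.016))
0.4 (np.float64(-0.124), np.float64(0.038))
0.5 (np.float64(-0.182), np.float64(0.067))
0.6 (np.float64(-0.238), np.float64(0.101))
0.7 (np.float64(-0.29), np.float64(0.14))
0.8 (np.float64(-0.337), np.float64(0.184))
0.9 (np.float64(-0.38), np.float64(0.233))
1.0 (np.float64(-0.418), np.float64(0.286))
1.1 (np.float64(-0.45), np.float64(0.342))
1.2 (np.float64(-0.477), np.float64(0.402))
1.3 (np.float64(-0.497), np.float64(0.463))
1.4 (np.float64(-0.511), np.float64(0.527))
1.5 (np.float64(-0.519), np.float64(0.591))
```

{"method": "move_arm", "body": {"increments": [[[0, 0, 0.01, 0, 0, 0, 0], [0, 0, 0.01, 0, 0, 0, 0]]]}}

```text
time: 7.85
tool_pos: [0.6116, 0.026, 0.4009]
ee_rot: [3.141, 0.0, -0.35]
wrist_force: [0.9, -4.0, -3.2]
width: 0.0225
```

{"method": "move_arm", "body": {"increments": [[[0, -0.063, 0, 0.016, 0, 0, 0], [0, -0.124, 0, 0.038, 0, 0, 0], [0, -0.182, 0, 0.067, 0, 0, 0], [0, -0.238, 0, 0.101, 0, 0, 0], [0, -0.238, 0, 0.101, 0, 0, 0], [0, -0.238, 0, 0.101, 0, 0, 0]]]}}

```text
time: 8.35
tool_pos: [0.5889, 0.0345, 0.392]
ee_rot: [-3.141, -0.001, -0.349]
wrist_force: [-1.8, -2.9, 1.4]
width: 0.0224
```

{"method": "move_arm", "body": {"increments": [[[0, -0.052, 0, 0.039, 0, 0, 0], [0, -0.099, 0, 0.083, 0, 0, 0], [0, -0.142, 0, 0.132, 0, 0, 0], [0, -0.142, 0, 0.132, 0, 0, 0], [0, -0.142, 0, 0.132, 0, 0, 0]]]}}

```text
time: 8.77
tool_pos: [0.5751, 0.0397, 0.3783]
ee_rot: [-3.141, 0.002, -0.349]
wrist_force: [-5.4, -1.6, 5.1]
width: 0.0224
```

```bash
python3 - <<'E'
from h import *
o=robot.get_obs();print(o['tool_pos'],o['ee_rot'],o['wrist_force'])
im,d,P=snap('wrist','w6');cv2.imwrite('pics/w6c.png',cv2.resize(im[180:330,220:420,::-1],None,fx=4,fy=4))
E
```

```text
[0.57512495 0.03968122 0.37828263] [-3.14121864e+00  1.84402128e-03 -3.48853491e-01] [-5.39555644 -1.59341452  5.1461597 ]
```

View pics/w6c.png

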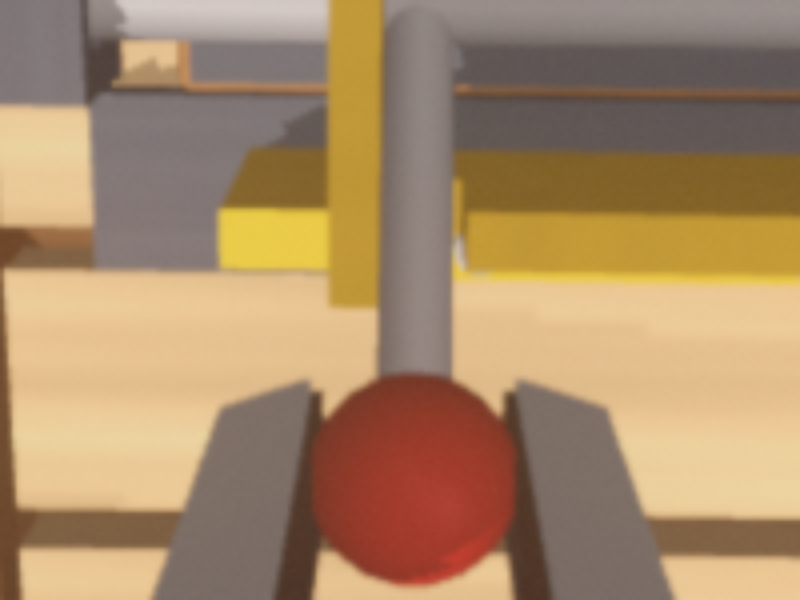

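{"method": "move_arm", "body": {"increments": [[[0, -0.02, 0, -0.009, 0, 0, 0], [0, -0.035, 0, 0.01, 0, 0, 0], [0, -0.052, 0, 0.032, 0, 0, 0], [0, -0.052, 0, 0.032, 0, 0, 0]]]}}

```text
time: 9.15
tool_pos: [0.5712, 0.0411, 0.3743]
ee_rot: [-3.141, -0.001, -0.349]
wrist_force: [1.0, -2.7, 2.4]
width: 0.0222
```

{"method": "move_arm", "body": {"increments": [[[0, -0.018, 0, 0.027, 0, 0, 0], [0, -0.035, 0, 0.055, 0, 0, 0], [0, -0.035, 0, 0.055, 0, 0, 0]]]}}

```text
time: 9.4
tool_pos: [0.5673, 0.0426, 0.3682]
ee_rot: [-3.141, 0.002, -0.349]
wrist_force: [-0.3, -1.9, 1.9]
width: 0.0219
```

{"method": "move_arm", "body": {"increments": [[[0, -0.015, 0, 0.029, 0, 0, 0], [0, -0.03, 0, 0.058, 0, 0, 0], [0, -0.03, 0, 0.058, 0, 0, 0]]]}}

```text
time: 9.65
tool_pos: [0.564, 0.0439, 0.3623]
ee_rot: [-3.141, 0.004, -0.349]
wrist_force: [-3.0, -0.1, 3.2]
width: 0.0219
```

{"method": "move_arm", "body": {"increments": [[[0, -0.02, 0, 0.03, 0, 0, 0], [0, -0.032, 0, 0.061, 0, 0, 0], [0, -0.032, 0, 0.061, 0, 0, 0]]]}}

```text
time: 9.9
tool_pos: [0.5607, 0.0451, 0.356]
ee_rot: [-3.142, 0.006, -0.349]
wrist_force: [-6.9, 1.7, 4.2]
width: 0.0212
```

{"method": "move_arm", "body": {"increments": [[[0, -0.012, 0, 0.03, 0, 0, 0], [0, -0.02, 0, 0.062, 0, 0, 0], [0, -0.02, 0, 0.062, 0, 0, 0]]]}}

```text
time: 10.15
tool_pos: [0.558, 0.0462, 0.3492]
ee_rot: [3.141, 0.01, -0.348]
wrist_force: [-9.7, 3.0, 3.7]
width: 0.0196
```

{"method": "move_arm", "body": {"increments": [[[0, -0.015, 0, 0, 0, 0, 0], [0, -0.03, 0, 0, 0, 0, 0], [0, -0.03, 0, 0, 0, 0, 0]]]}}

```text
time: 10.4
tool_pos: [0.5562, 0.0468, 0.3492]
ee_rot: [3.141, 0.006, -0.348]
wrist_force: [-6.0, 2.2, -0.3]
width: 0.0189
```

```bash
python3 - <<'E'
from h import *
o=robot.get_obs();print(o['tool_pos'],o['ee_rot'],o['wrist_force'],o['width'])
im,d,P=snap('wrist','w7');cv2.imwrite('pics/w7c.png',cv2.resize(im[130:330,220:420,::-1],None,fx=3,fy=3))
im,d,P=snap('scene','s7');cv2.imwrite('pics/s7c.png',cv2.resize(im[130:280,220:400,::-1],None,fx=4,fy=4))
E
```

```text
[0.55620989 0.04675284 0.34918624] [ 3.14133489  0.00553673 -0.34837589] [-5.99380645  2.23506168 -0.31450461] 0.018942774835589017
```

View pics/w7c.png

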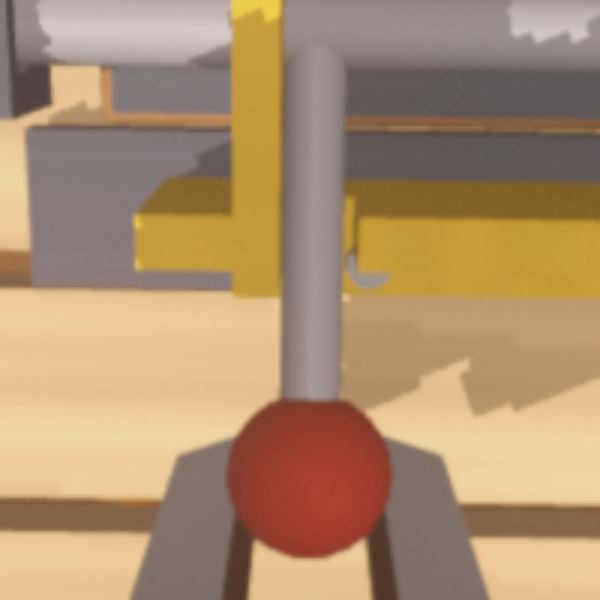

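View pics/s7c.png

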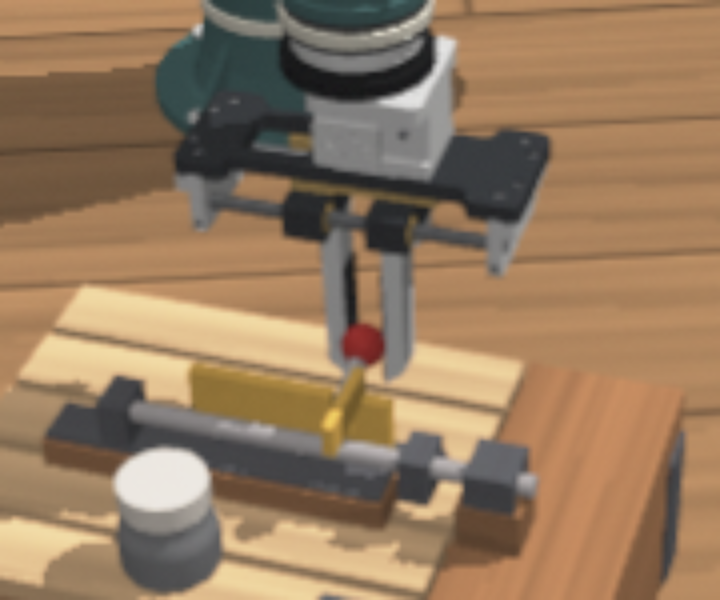

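```bash
python3 - <<'E'
from h import *
A=np.zeros((3,3));B=np.zeros(3)
for p,u,v in((load('w7')[2],220+310/3-.33,130+478/3-.33),(load('s7')[2],220+363/4-.4,130+346/4-.4)):
    c,r=ray(p,u,v);r/=np.linalg.norm(r);M=np.eye(3)-np.outer(r,r);A+=M;B+=M@c
X=np.linalg.solve(A,B);o=robot.get_obs();T=o['tool_pos'];print(X,T)
D=X-T;yaw=o['ee_rot'][2];print('tool x',D[:2]@[np.cos(yaw),np.sin(yaw)],'y',D[:2]@[np.sin(yaw),-np.cos(yaw)],'z',-D[2], 'handle',np.arccos((X[2]-.156)/.065))
c,r=ray(load('w7')[2],220+310/3-.33,130+478/3-.33)
for th in(1.2,1.25,1.3,1.35):
    z=.156+.065*np.cos(th);p=c+r*(z-c[2])/r[2];D=p-T;print(th,D[:2]@[np.cos(yaw),np.sin(yaw)],-D[2])
E
```

```text
[0.56494522 0.04373454 0.17214183] [0.55625313 0.04672865 0.34921694]
tool x 0.009192045716526154 y -0.00015357006813049187 z 0.177075112306619 handle 1.3198343954844933
1.2 0.01231237409744897 0.1696636899354543
1.25 0.011027379492993053 0.17272099042074562
1.3 0.009720853063810124 0.1758295201158399
1.35 0.00839606044554715 0.1789815093153904
```

{"method": "move_arm", "body": {"increments": [[[0.45, 0, 0, 0, 0, 0, 0], [0.45, 0, 0, 0, 0, 0, 0], [0.45, 0, 0, 0, 0, 0, 0], [0.45, 0, 0, 0, 0, 0, 0], [0.45, 0.05, 0, 0, 0, 0, 0], [0.45, 0.09, 0, 0, 0, 0, 0], [0.45, 0.09, 0, 0, 0, 0, 0]]]}}

```text
time: 11.08
tool_pos: [0.5665, 0.0425, 0.3509]
ee_rot: [3.142, -0.001, -0.35]
wrist_force: [0.1, 0.1, -0.1]
width: 0.0421
```

```bash
python3 - <<'E'
from h import *
o=robot.get_obs();print(o['tool_pos'],o['ee_rot'],o['wrist_force'],o['width'])
im,d,P=snap('wrist','w8');cv2.imwrite('pics/w8c.png',cv2.resize(im[130:330,220:420,::-1],None,fx=3,fy=3))
E
```

```text
[0.56648842 0.04248712 0.3508589 ] [ 3.14154755e+00 -9.59108035e-04 -3.49951593e-01] [ 0.07626134  0.08763581 -0.14926391] 0.04207724480136896
```

View pics/w8c.png

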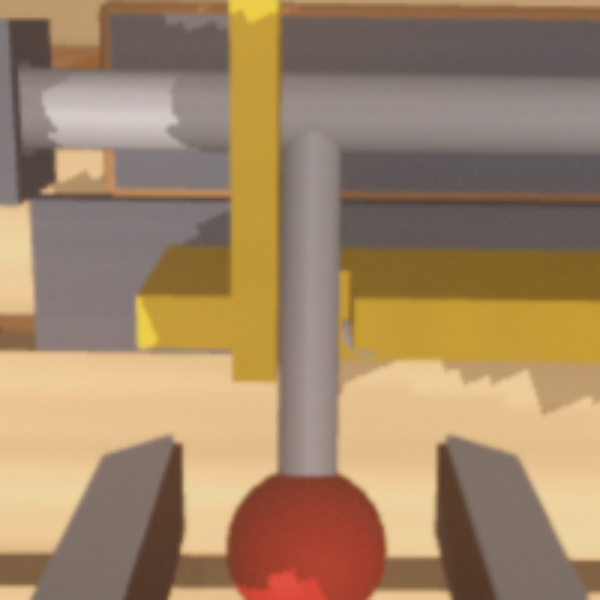

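{"method": "move_arm", "body": {"increments": [[[0.1, -0.02, 0, 0, 0, 0, 0], [0.1, -0.02, 0, 0, 0, 0, 0], [0, -0.02, 0, 0, 0, 0, 0], [0, -0.02, 0, 0, 0, 0, 0], [0, -0.02, 0, 0, 0, 0, 0], [0, -0.02, 0, 0, 0, 0, 0]]]}}

```text
time: 11.63
tool_pos: [0.5637, 0.0438, 0.3509]
ee_rot: [-3.141, 0.0, -0.349]
wrist_force: [0.1, 0.7, 0.9]
width: 0.0223
```

```bash
python3 - <<'E'
from h import *
o=robot.get_obs();T=o['tool_pos'];print(T,o['ee_rot'],o['wrist_force'],o['width'])
im,d,P=snap('wrist','w9');im2,d2,P2=snap('scene','s9')
for i,n in((im,'w'),(im2,'s')):
    m=red(i);k,_,st,c=cv2.connectedComponentsWithStats(m.astype('uint8'));print(n,[(st[j].tolist(),c[j].round(1).tolist()) for j in range(1,k) if st[j,4]>30])
cv2.imwrite('pics/w9c.png',cv2.resize(im[130:330,220:420,::-1],None,fx=3,fy=3))
E
```

```text
[0.56371358 0.04376318 0.35086983] [-3.14137305e+00  1.26114012e-04 -3.49243029e-01] [0.14393955 0.74666967 0.85302633] 0.02231748754276193
w [([298, 283, 51, 50, 1931], [323.8, 307.6])]
s [([305, 211, 10, 10, 73], [309.9, 215.2])]
```

View pics/w9c.png

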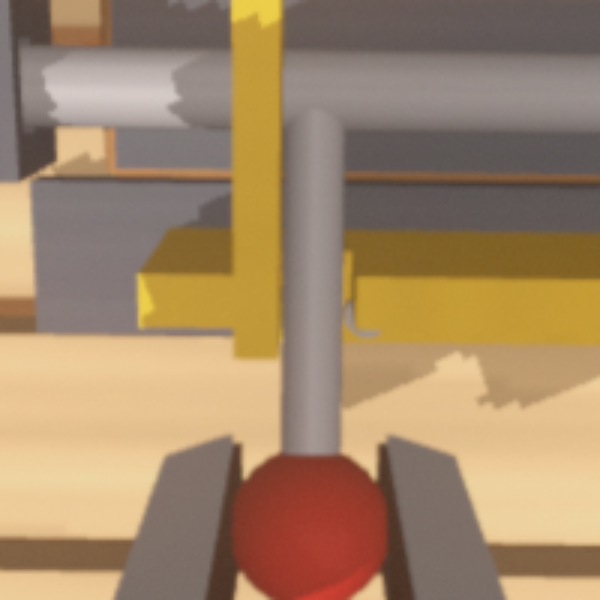

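{"method": "move_arm", "body": {"increments": [[[0, -0.004, 0, 0.022, 0, 0, 0], [0, -0.008, 0, 0.045, 0, 0, 0], [0, -0.008, 0, 0.045, 0, 0, 0]]]}}

```text
time: 11.98
tool_pos: [0.5627, 0.0441, 0.3462]
ee_rot: [-3.141, 0.001, -0.349]
wrist_force: [-2.6, 2.0, 1.4]
width: 0.0226
```

{"method": "move_arm", "body": {"increments": [[[0, -0.003, 0, 0.02, 0, 0, 0], [0, -0.005, 0, 0.035, 0, 0, 0], [0, -0.005, 0, 0.035, 0, 0, 0]]]}}

```text
time: 12.23
tool_pos: [0.5624, 0.0443, 0.3426]
ee_rot: [-3.141, 0.001, -0.349]
wrist_force: [-3.0, 2.2, 2.0]
width: 0.0227
```

{"method": "move_arm", "body": {"increments": [[[0, 0, 0, 0.01, 0, 0, 0], [0, 0, 0, 0.01, 0, 0, 0]]]}}

```text
time: 12.4
tool_pos: [0.5624, 0.0443, 0.3416]
ee_rot: [-3.141, 0.001, -0.349]
wrist_force: [-3.2, 2.6, 2.4]
width: 0.0224
```

{"method": "move_arm", "body": {"increments": [[[0, 0, 0, 0.01, 0, 0, 0], [0, 0, 0, 0.01, 0, 0, 0]]]}}

```text
time: 12.57
tool_pos: [0.5624, 0.0442, 0.3406]
ee_rot: [-3.141, 0.001, -0.349]
wrist_force: [-3.4, 2.2, 1.6]
width: 0.0223
```

{"method": "move_arm", "body": {"increments": [[[0, 0, 0, 0.008, 0, 0, 0], [0, 0, 0, 0.008, 0, 0, 0]]]}}

```text
time: 12.73
tool_pos: [0.5625, 0.0442, 0.3398]
ee_rot: [-3.141, 0.001, -0.349]
wrist_force: [-3.6, 3.7, 3.4]
width: 0.0221
```

{"method": "move_arm", "body": {"increments": [[[0, 0, 0, 0.008, 0, 0, 0], [0, 0, 0, 0.008, 0, 0, 0]]]}}

```text
time: 12.9
tool_pos: [0.5625, 0.0442, 0.3391]
ee_rot: [-3.141, 0.001, -0.349]
wrist_force: [-3.6, 3.4, 2.3]
width: 0.0224
```

{"method": "move_arm", "body": {"increments": [[[0, 0, 0, 0.008, 0, 0, 0], [0, 0, 0, 0.008, 0, 0, 0]]]}}

```text
time: 13.07
tool_pos: [0.5625, 0.0442, 0.3383]
ee_rot: [-3.141, 0.0, -0.349]
wrist_force: [-3.7, 3.7, 2.6]
width: 0.0226
```

{"method": "move_arm", "body": {"increments": [[[0, 0, 0, 0.008, 0, 0, 0], [0, 0, 0, 0.008, 0, 0, 0]]]}}

```text
time: 13.23
tool_pos: [0.5626, 0.0442, 0.3375]
ee_rot: [-3.141, 0.0, -0.349]
wrist_force: [-3.0, 2.9, 1.8]
width: 0.0225
```

{"method": "move_arm", "body": {"increments": [[[0, 0, 0, 0.008, 0, 0, 0], [0, 0, 0, 0.008, 0, 0, 0]]]}}

```text
time: 13.4
tool_pos: [0.5626, 0.0442, 0.3368]
ee_rot: [-3.141, -0.0, -0.349]
wrist_force: [-3.6, 3.8, 2.6]
width: 0.0224
```

```bash
python3 - <<'E'
from h import *
im,d,P=snap('wrist','w10')
m=red(im);k,_,st,c=cv2.connectedComponentsWithStats(m.astype('uint8'));print([(st[j].tolist(),c[j].round(1).tolist()) for j in range(1,k) if st[j,4]>30])
cv2.imwrite('pics/w10c.png',cv2.resize(im[130:330,220:420,::-1],None,fx=3,fy=3))
E
```

```text
[([298, 287, 52, 50, 1957], [323.7, 311.5])]
```

View pics/w10c.png

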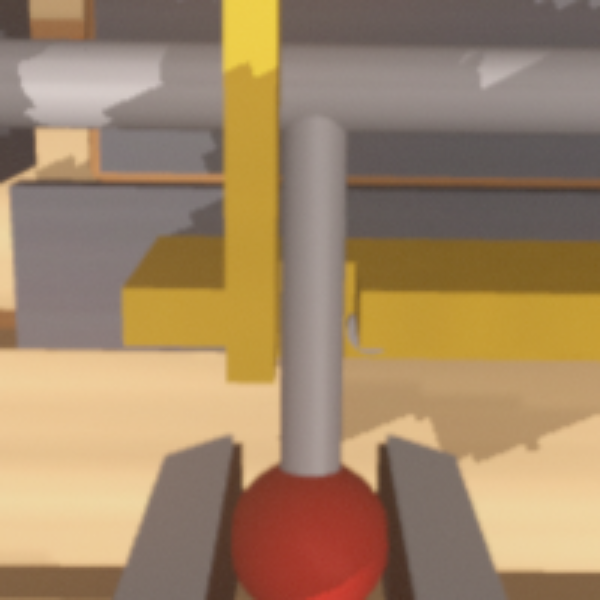

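```bash
python3 - <<'E'
from h import *
im2,d2,P2=snap('scene','s10');im3,d3,P3=snap('top','t10')
def cen(i):
    m=red(i);k,_,st,c=cv2.connectedComponentsWithStats(m.astype('uint8'));j=1+np.argmax(st[1:,4]);return c[j],st[j]
for n in('9','10'):
    im,d,P=load('w'+n);i2,dd2,Q2=load('s'+n);c1,s1=cen(im);c2,s2=cen(i2);print(s1,s2,c2)
    A=np.zeros((3,3));B=np.zeros(3)
    for p,u,v in((P,*c1),(Q2,*c2)):
        c,r=ray(p,u,v);r/=np.linalg.norm(r);M=np.eye(3)-np.outer(r,r);A+=M;B+=M@c
    X=np.linalg.solve(A,B);print(n,X)
    # depth-based ball top and rod/stem heights
    u,v=c1.round().astype(int);print('ball surf',atdepth(P,u,v,d[v,u]))
    for (x,y) in((315,260),(315,330),(313,400),(312,440)):
        u=int(220+x/3);v=int(130+y/3);print('stem',atdepth(P,u,v,d[v,u]).round(4))
cv2.imwrite('pics/s10c.png',cv2.resize(im2[130:280,220:400,::-1],None,fx=4,fy=4))
o=robot.get_obs();print(o['tool_pos'],o['wrist_force'],o['wrist_torque'])
E
```

```text
[ 298  283   51   50 1931] [305 211  10  10  73] [309.89041096 215.23287671]
9 [0.56530766 0.04295424 0.17479984]
ball surf [0.56993431 0.04128212 0.18577037]
stem [0.6027 0.0289 0.1677]
stem [0.5933 0.0323 0.1708]
stem [0.5849 0.0358 0.1748]
stem [0.5796 0.0378 0.1757]
[ 298  287   52   50 1957] [306 216   9   9  56] [310.51785714 219.21428571]
10 [0.56332834 0.04379373 0.16261615]
ball surf [0.56796168 0.04198465 0.17247317]
stem [0.6034 0.0287 0.1625]
stem [0.5937 0.0322 0.1624]
stem [0.5848 0.0359 0.1637]
stem [0.5797 0.0377 0.165 ]
[0.56261656 0.04414117 0.33677068] [-3.37691293  3.92841612  1.93591686] [0.73087173 0.37053552 0.00802572]
```

View pics/s10c.png

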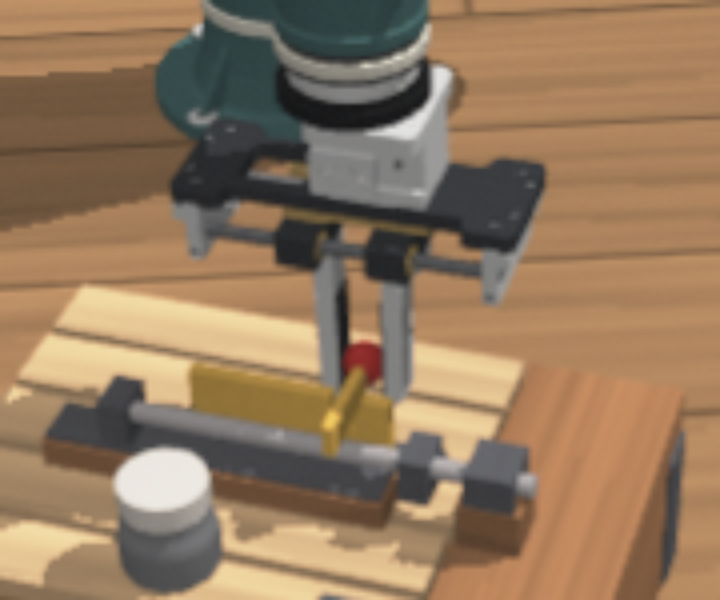

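{"method": "move_arm", "body": {"increments": [[[0, 0, 0, 0.01, 0, 0, 0], [0, 0, 0, 0.01, 0, 0, 0]]]}}

```text
time: 13.72
tool_pos: [0.5626, 0.0441, 0.3359]
ee_rot: [-3.141, -0.0, -0.349]
wrist_force: [-3.0, 3.5, 2.4]
width: 0.0224
```

{"method": "move_arm", "body": {"increments": [[[0, 0, 0, 0.01, 0, 0, 0], [0, 0, 0, 0.01, 0, 0, 0]]]}}

```text
time: 13.88
tool_pos: [0.5626, 0.0441, 0.3358]
ee_rot: [-3.141, -0.001, -0.349]
wrist_force: [-3.7, 4.1, 5.8]
width: 0.0223
```

{"method": "move_arm", "body": {"increments": [[[0, 0, 0, 0.01, 0, 0, 0], [0, 0, 0, 0.01, 0, 0, 0]]]}}

```text
time: 14.05
tool_pos: [0.5626, 0.0441, 0.3355]
ee_rot: [-3.141, -0.002, -0.349]
wrist_force: [-5.8, 3.7, 7.9]
width: 0.0227
```

{"method": "move_arm", "body": {"increments": [[[0, 0, 0, -0.018, 0, 0, 0], [0, 0, 0, -0.018, 0, 0, 0], [0.5, 0, 0, -0.018, 0, 0, 0], [0.5, 0, 0, -0.018, 0, 0, 0], [0.5, 0, 0, -0.018, 0, 0, 0], [0.5, 0, 0, -0.018, 0, 0, 0]]]}}

```text
time: 14.55
tool_pos: [0.5628, 0.0435, 0.3352]
ee_rot: [3.14, -0.0, -0.35]
wrist_force: [0.0, -0.2, -0.1]
width: 0.0451
```

```bash
python3 - <<'E'
from h import *
o=robot.get_obs();print(o['tool_pos'],o['wrist_force'],o['width'])
im,d,P=snap('wrist','w11');im2,d2,Q=snap('scene','s11')
def cen(i):
    m=red(i);k,_,st,c=cv2.connectedComponentsWithStats(m.astype('uint8'));j=1+np.argmax(st[1:,4]);return c[j],st[j]
c1,s1=cen(im);c2,s2=cen(im2);print(s1,s2)
A=np.zeros((3,3));B=np.zeros(3)
for p,u,v in((P,*c1),(Q,*c2)):
    c,r=ray(p,u,v);r/=np.linalg.norm(r);M=np.eye(3)-np.outer(r,r);A+=M;B+=M@c
print(np.linalg.solve(A,B))
cv2.imwrite('pics/w11c.png',cv2.resize(im[130:330,220:420,::-1],None,fx=3,fy=3))
E
```

```text
[0.56276259 0.04350242 0.3351839 ] [ 0.02152839 -0.2236242  -0.09806292] 0.04511130715999692
[ 297  290   50   49 1834] [306 216  10  10  56]
[0.5616009  0.04499514 0.15984257]
```

View pics/w11c.png

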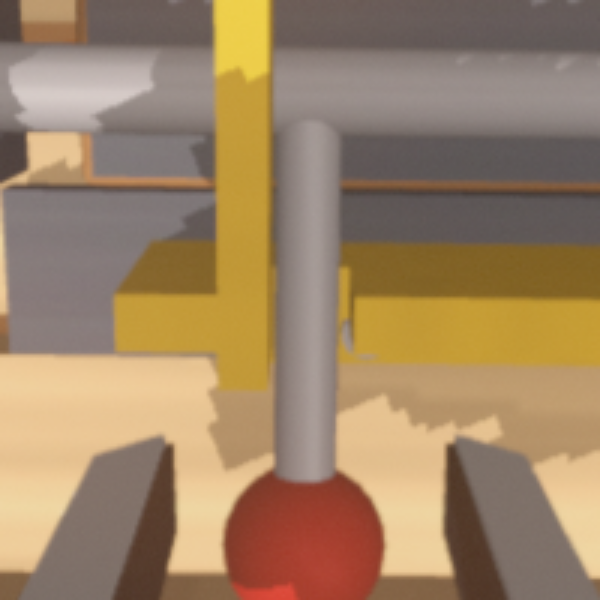

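{"method": "move_arm", "body": {"increments": [[[0.5, 0, 0, -0.2, 0, 0, 0], [0.5, 0, 0, -0.4, 0, 0, 0], [0.6, 0, 0, -0.7, 0, 0, 0], [0.8, 0, 0, -1, 0, 0, 0], [1, 0, 0, -1, 0, 0, 0]]]}}

```text
time: 15.07
tool_pos: [0.5629, 0.0439, 0.4432]
ee_rot: [-3.138, -0.012, -0.35]
wrist_force: [0.2, 0.2, 1.4]
width: 0.0636
```

```bash
python3 - <<'E'
from h import *
o=robot.get_obs();print(o['tool_pos'],o['wrist_force'],o['width'])
im,d,P=snap('wrist','w12')
m=red(im);k,_,st,c=cv2.connectedComponentsWithStats(m.astype('uint8'));j=1+np.argmax(st[1:,4]);print(c[j])
X=onplane(P,*c[j],.1606);print(X, 'travel from start',(X[:2]-[.5947,-.0192])@[np.sin(.354),np.cos(.354)])
snap('top','t12');im,_,_=snap('scene','s12')
E
```

```text
[0.56289404 0.04387947 0.44323338] [0.21083523 0.16120609 1.44341223] 0.06355225071654613
[322.81311475 250.85081967]
[0.56281085 0.04540273 0.1606    ] travel from start 0.049542494854918524
```

View pics/w12.png

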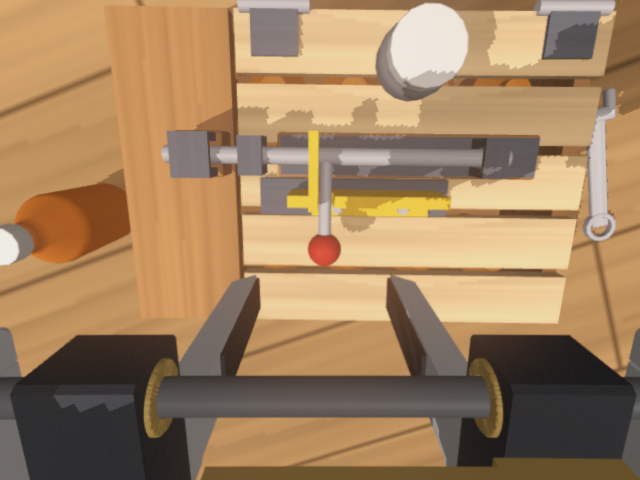

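View pics/s12.png

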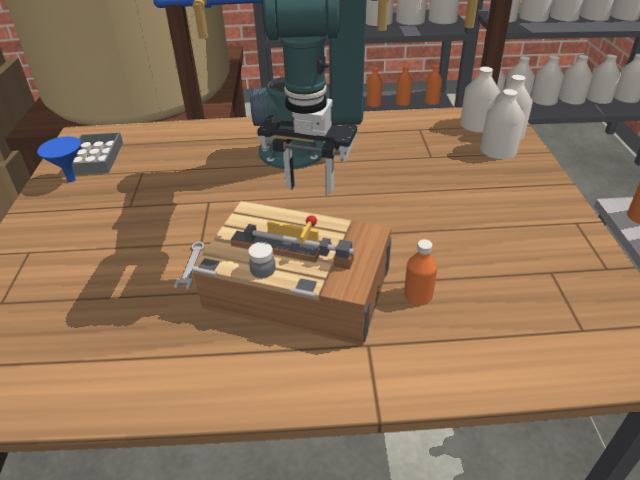

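The stem lies level in the notch against the stop bar, with the knob at (324,249) in the wrist view. The juice bottle, tub and spanner look the same as in the first pictures, and the arm is clear. I'm handing the job in.

```bash
python3 -c "
from bench import robot
print(robot.close_job())"
```

```text
the job is handed in; nothing more can be done
None
```

The hatch is bolted. I slid the bolt about 49.5 mm until the stem met the yellow stop bar, turned the handle down into the notch to its end stop, let go and lifted clear. The job was handed in at about 15 s of the 72 s allowed.

**Last checks**
- **Handle:** the knob centre measured about 4 mm above the rod's axis, so the handle is at about 1.5 rad. The downward force rose sharply at the end, from 2.4 N to 5.8 N and then 7.9 N.
- **Stop contact:** I felt it as the sliding force rising from about 2.5 N to 5–6 N, and the wrist picture showed the stem against the bar. After release there may be a gap of less than 1 mm between stem and bar.
- **Forces:** the largest wrist reading at the end of any move was about 11 N. I only read force at those points, so anything higher in between was not seen.
- **Bystanders:** the juice bottle, tub and spanner look unmoved in the first and last pictures. I did not measure them.

**What went wrong or disagreed**
- **Starting angle:** my estimates of the handle's starting angle disagreed, at 0.15 and 0.20 rad. The turning path I first followed drifted, and the ball slid about 9 mm off the pads' centre at about 1.3 rad. I opened the fingers, re-centred, gripped again and finished the turn.
- **Final press:** the ball slipped 1–2 mm in the pads during the final press down.

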